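# Refit the lamp cover of a microscope light source and lock its quarter-turn stud

### The job

The lamp in the white microscope light source has been changed: put its grey cover back on by the black handle, lowering it into the opening a little short of home and sliding it forward until its tongue is fully home under the rear edge. Then take the cover's wing-head stud, press it in, feel for the slot of the receptacle underneath, and turn it clockwise a quarter turn to its stop, so that it stays locked when you let go. Do it gently, never ramming the cover or straining the stud, and leave the other things on the bench where they are.

Things in the scene. Friction and masses are not known exactly. Their poses are not given: they have to be found in the camera images.
- cover: Loose grey lamp cover, about 0.3 kg, with its stud. Plate 150 (x) x 100 (y) x 3 mm; origin at the centre of the plate's underside, x to the tongue end, z up. Starts level on the worktop, standing on its side flanges, the origin 12 mm up.
- cover_handle (a point): Centre of the grip of the cover's black bow handle: bar 46 mm long (along cover x), 10 mm wide, 16 mm high, 18 mm of free height under it. Lies 35 mm in +x of the cover's origin and 29 mm above the plate's underside. Axes as the cover.
- cover_base (a point): Centre of the plate's underside, axes as the cover. Two side flanges hang 11.5 mm below the plate, from x = -40 to +45 mm; their outer faces stand 81 mm apart at the plate, tapering to 77 mm at the lower edge as a lead-in.
- tongue (a point): Middle of the end of the cover's Z-bent tongue, 67.5 mm in +x of cover_base and 8 mm below it. 60 mm wide, 3 mm thick, its upper face 6.5 mm under the plate. Its upright web joins the plate with the face at x = +58.5 mm; lowest point 9.5 mm under the plate.
- light_box: White microscope light source, fixed, 200 (x) x 170 (y) mm, top face 86 mm above the worktop, turned up to 0.25 rad. Origin under its centre; x from its front (light port, knob, red rocker) to its rear. Round the opening in its top runs a rubber gasket, 2 mm proud, that gives by those 2 mm (3.5 N per mm) and then stops hard.
- opening (a point): Where cover_base lies when the cover is home, level with the top face, axes as light_box (and as the cover then). Opening: x = -69 to +58.5 mm, 84 mm wide in y, sheet 3 mm. Lower the cover with cover_base about 12 mm short (x = -12 mm) until the plate lies on the top, then slide it in +x until the web stops at the rear edge.
- stud_head (a point): Middle of the steel wing head of the cover's stud; the stud stands 48 mm in -x of cover_base. Wing 30 mm long (this point's y), 9 mm thick (its x), 22 mm tall; with the stud out its middle is 29 mm above the plate's underside. It sinks as the stud is pressed. Starts about across the cover; locked it points about along it, at the red dot.
- stud (a joint): How far the stud is pressed in, m: 0 out, 0.014 at its rigid end. Its spring pushes back with 3 N at 0 and 0.4 N more per mm. Beyond 0.011 its cross pin is clear below the receptacle and can turn. Let go when locked it stays at about 0.008, in the notch; let go between slot and notch it stays near 0.011 and can be gripped anew; in the slot it springs out.
- stud_turn (a joint): Turn of the stud in the cover, rad, clockwise seen from above; 0: wing square across the cover. Turns freely from -0.9 to 2.6 while the stud is out. The slot takes the pin somewhere between -0.5 and +0.5; the stop, at the notch, comes about 1.63 rad after the slot's middle, so between 1.1 and 2.15; it gives 0.08 rad at 1.2 N m per rad, then is rigid.
- receptacle (a point): Point of the light source under the stud axis when the cover is home, at the upper face of the spring receptacle, 10 mm under the top face. The receptacle floats 2 mm sideways (the stud, in its grommet, 1.5 mm) and is itself turned up to 0.5 rad either way: not given, this point is square to the box.
- receptacle_slot (a point): The same point. Its slot, 26 x 6.6 mm, lies about across the box, for the stud's cross pin (rounded below, flat on top, 20 mm along the wing, 3.5 mm thick, 8 mm under the plate with the stud out). If the pin misses the slot the receptacle gives: 3 N more and 0.9 N per mm, at most 6 mm; that force falls away when the pin comes in line, within about 0.15 rad. The notch takes it within about 0.08.
- tape_white: Bystander, to be left alone: roll of white label tape lying flat, 60 mm across, 12 mm high; origin under its centre.
- stain_bottle_a: Bystander, to be left alone: amber dropper bottle with black cap, 48 mm across, 85 mm tall; origin under its centre.
- bench_timer: Bystander, to be left alone: white digital bench timer, 66 x 66 x 20 mm; origin under its centre.
- marker_red: Bystander, to be left alone: red marker lying down, 130 mm long, 14 mm thick; origin under its centre.

How it is judged:
By the outcome, as a careful person would: the job done as asked, in the order asked, and still so for the second after the job is handed in, with the robot touching nothing.
It also fails if it takes over 72 s, if anything falls off the work surface, if the arm or the gripper's body presses on something with over 40 N, if the wrist force passes 120 N, or if a joint passes its speed limit or range.

### The arm

A 6-joint arm with a two-finger parallel gripper is mounted at the origin on a cart in front of the work surface, level with it; the furniture and walls round the work are solid. World frame = base frame: x ahead of the robot, y to its left, z up, the work surface at z = 0. Lengths are in m, angles in rad, forces in N, time in s.
With the tool pointing down it reaches from about 0.325 to 0.85 m from the base axis. Payload 15.5 kg.
Tool frame: the origin (TCP) lies on the centre line of the jaws, within the pads' length; the fingertips stand r.tip_reach ahead of it and the grasp point (between the pads) lies 6 mm ahead of it (r.tip_reach is the distance from the TCP to the fingertips, in m); z points along the fingers, y is the line along which they close (so a half turn about z gives the same grasp; the last joint's range is limited). The gripper opens to 91 mm and grips with 3 to 60 N. Pads are 32 mm wide; open, the fingers measure 118 mm over their backs; the gripper's body (76 mm by 178 mm) begins 60 mm behind the grasp point.
Start: joints at [-1.323, 0.494, 1.345, -0, 1.302, -0.096], TCP at [0.211, -0.588, 0.239] pointing down, gripper open.
Joint ranges: [-2.91, 2.91], [-0.82, 2.16], [0.22, 2.67], [-1.22, 4.37], [0.12, 2.79], [-3.08, 3.08]. Speed limits (rad/s): [1.89, 1.89, 2.57, 3.01, 3.01, 3.01].

### API

Orientations are given as a 3x3 rotation matrix whose columns are the frame's x, y, z axes.
In Python, from bench import status, optics, r gives the robot as it stands.
- The arm moves only by the shell command python3 -m inch 'ROWS' [OPENING]. ROWS is JSON, one flat list of numbers, 6 for each row, row after row: the shift along the tool's x, y, z scaled (see below), then the turn, a rotation vector about the tool's x, y, z scaled (see below). In form: [tx, ty, tz, ax, ay, az, tx, ty, tz, ax, ay, az, ...]. A call has 1 to 12 rows; each row is the pose to reach, as a shift and turn from the pose commanded when the call began, along the tool's axes at that moment, turning the shorter way round; what a row does not reach only later rows make up. The controller multiplies each number of a shift by 250 mm and each number of a turn by 180 degrees. A row lasts 1/12 s, in which the tool goes at most 41.7 mm and 7.16 degrees, less where a joint would pass 70% of its speed; a pose out of reach is approached as far as the arm can. A call with a number of a shift or a turn outside -1 to 1 is refused whole. A call with a gripper value outside its range is refused whole. OPENING is the closure, from -1 (fully open) to 1 (shut), set as the call begins (- or left out, the last holds). The fingers move at their own pace and stop on an object; the grip force is fixed at half the most. Time passes only in rows, so rows that repeat a pose let the fingers close. It gives the time, the measured TCP pose, the force, the opening and the grip force at its end, in the units of the state.
- status.get_obs(): the state, without advancing time (a new reading comes with each control period).
- optics.get_image(name): name is "scene" or "top"; returns the picture (420x560x3 uint8, blue, green, red); there is no depth.
- optics.camera_info(name): a dict with "intrinsics" (3x3 intrinsics, pixels), "k1" (the pictures are not rectified: a ray, as slopes to the right and down, at radius r is drawn at 1 + k1 r^2 times it, then the intrinsics apply), "R" (3x3) and "t" (3): a world point X has camera coordinates R X + t. Camera axes: x right, y down, z forward; pixel columns grow to the right and rows downward; lengths in m; the calibration is good to about 2 mm. A picture is of the moment at which its call begins. camera_info takes no time and is no camera call.
- r.sign_off(): hands the job in; it is judged then, once.
The state is a dict: "time_s": time; "joint_pos": joint angles; "joint_vel": joint speeds; "effort": joint torques, N m; "eef_pos": TCP position; "eef_rot": TCP orientation; "ft_force": force on the tool from outside, world axes, zero at the start; "wrist_torque": the same for the moment, N m; "finger_gap": opening from 0.0 (shut) to 1.0 (fully open); "finger_force": force on a finger pad.
Only numpy, scipy, OpenCV 4.12 (cv2) and the standard library are available. Lean on these libraries where they do the work, as an engineer would, in place of code of your own. Each camera call takes 0.05 s, during which the arm holds its last target. There are 200 camera calls.

## Working session

There is one attempt and no reset: what is moved stays moved. The work goes in short steps, Python scripts to look and compute and a shell command to move; the robot and the scene stay as the last step left them, time stands still between calls to the robot, and variables do not carry over. Pictures are saved under pics/ and viewed, at most 10 in all, crops included, and the job is handed in when it is done.

```bash
mkdir -p pics; ls
python3 - <<'E'
from bench import status, optics, r
import cv2,numpy as np
o=status.get_obs(); print(o['time_s'],o['eef_pos'],o['eef_rot'],r.tip_reach,o['ft_force'],o['finger_gap'])
for n in("scene","top"):
    i=optics.camera_info(n); print(n,i)
    cv2.imwrite(f'pics/{n}0.png',optics.get_image(n))
E
```

```text
pics
0.0 [ 0.21055548 -0.58807     0.23832323] [[ 9.41483126e-01  3.37059972e-01 -3.14891458e-04]
 [ 3.37060098e-01 -9.41482327e-01  1.23213988e-03]
 [ 1.18840291e-04 -1.26617625e-03 -9.99999191e-01]] 0.025 [-0.08357946 -0.27002421 -0.53091546] 1.0006232024715156
scene {'intrinsics': array([[508.54055796,   0.        , 277.85429598],
       [  0.        , 508.54055796, 208.30865342],
       [  0.        ,   0.        ,   1.        ]]), 'k1': -0.17303165756391814, 'R': array([[-0.56113081, -0.82770309, -0.00630951],
       [-0.63039362,  0.43228243, -0.64477576],
       [ 0.53641038, -0.35782607, -0.76434574]]), 't': array([0.23508311, 0.44598976, 1.12311236])}
top {'intrinsics': array([[439.71090512,   0.        , 272.7207854 ],
       [  0.        , 439.71090512, 205.91123263],
       [  0.        ,   0.        ,   1.        ]]), 'k1': -0.046706576785247325, 'R': array([[ 2.94723197e-02, -9.99565577e-01,  1.97675361e-04],
       [-9.88682051e-01, -2.91805202e-02, -1.47160791e-01],
       [ 1.47102630e-01,  4.14173180e-03, -9.89112563e-01]]), 't': array([-0.11053357,  0.55291394,  1.08170631])}
```

View pics/scene0.png

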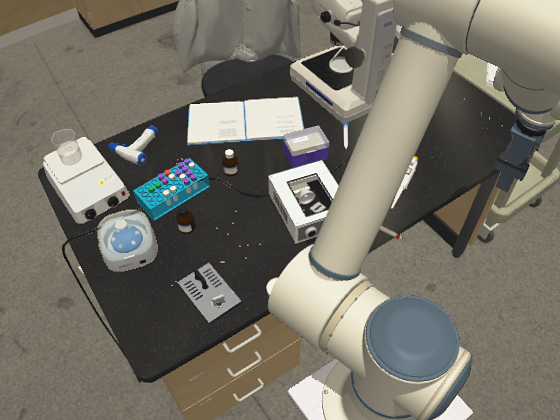

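View pics/top0.png

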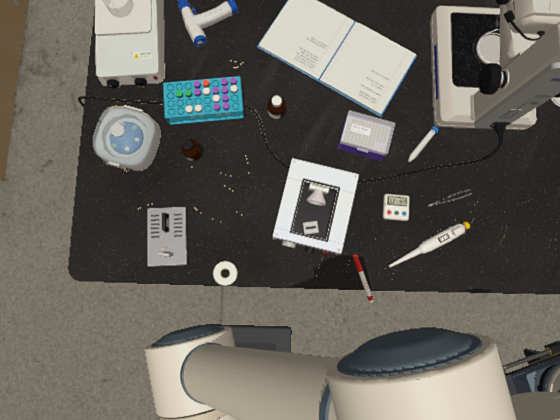

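```bash
cat > h.py <<'E'
from bench import status, optics, r
import cv2,numpy as np
def ray(n,uv):
    i=optics.camera_info(n);K=i['intrinsics'];uv=np.atleast_2d(np.array(uv,float))
    p=cv2.undistortPoints(uv[:,None],K,np.array([i['k1'],0,0,0.]))[:,0]
    d=np.c_[p,np.ones(len(p))]@i['R']; return -i['R'].T@i['t'],d
def onz(n,uv,z):
    c,d=ray(n,uv); return c+d*((z-c[2])/d[:,2])[:,None]
def proj(n,X):
    i=optics.camera_info(n)
    return cv2.projectPoints(np.atleast_2d(X).astype(float),cv2.Rodrigues(i['R'])[0],i['t'],i['intrinsics'],np.array([i['k1'],0,0,0.]))[0][:,0]
def crop(n,x,y,w,h,s,name,im=None):
    im=optics.get_image(n) if im is None else im
    cv2.imwrite('pics/'+name,cv2.resize(im[y:y+h,x:x+w],None,fx=s,fy=s,interpolation=cv2.INTER_CUBIC))
E
python3 - <<'E'
from h import *
im=cv2.imread('pics/top0.png')
a=im[195:275,135:200];b=im[150:260,265:365]
A=cv2.resize(a,None,fx=5,fy=5,interpolation=cv2.INTER_CUBIC);B=cv2.resize(b,None,fx=4.5,fy=4.5,interpolation=cv2.INTER_CUBIC)
o=np.zeros((500,780,3),np.uint8);o[:A.shape[0],:A.shape[1]]=A;o[:B.shape[0],330:330+B.shape[1]]=B
cv2.imwrite('pics/c1.png',o)
g=cv2.cvtColor(im,cv2.COLOR_BGR2GRAY)
def big(x0,y0,x1,y1,t):
    m=(g[y0:y1,x0:x1]>t).astype(np.uint8);c,_=cv2.findContours(m,cv2.RETR_EXTERNAL,cv2.CHAIN_APPROX_NONE)
    c=max(c,key=cv2.contourArea)+np.array([x0,y0]);return c
for nm,bx,t,z in(('cover',(135,195,200,275),100,.015),('box',(265,150,365,260),150,.086)):
    c=big(*bx,t);W=onz('top',c[:,0],z)[:,:2].astype(np.float32)*1000
    q=cv2.minAreaRect(W);print(nm,q,cv2.boxPoints(q).round(1).tolist())
    print(cv2.approxPolyDP(c,4,True)[:,0].tolist())
# opening: dark inside
m=(g[165:250,280:355]<130).astype(np.uint8);c,h=cv2.findContours(m,cv2.RETR_LIST,cv2.CHAIN_APPROX_NONE)
for k in c:
    if cv2.contourArea(k)>300:
        W=onz('top',(k+np.array([280,165]))[:,0],.086)[:,:2].astype(np.float32)*1000
        print('open?',cv2.minAreaRect(W))
E
```

```text
cover ((472.83917236328125, 179.3449249267578), (151.66751098632812, 101.24256896972656), 3.998183250427246) [[393.70001220703125, 224.60000610351562], [400.70001220703125, 123.5999984741211], [552.0, 134.10000610351562], [545.0, 235.10000610351562]]
[[185, 207], [147, 209], [148, 266], [186, 263]]
box ((548.881591796875, -198.32054138183594), (171.2271728515625, 215.71810913085938), 77.83680725097656) [[425.3999938964844, -259.29998779296875], [636.2999877929688, -304.70001220703125], [672.4000244140625, -137.39999389648438], [461.5, -91.9000015258789]]
[[292, 158], [273, 236], [286, 239], [283, 244], [288, 246], [294, 241], [340, 253], [358, 175]]
open? ((582.4750366210938, -203.29380798339844), (53.423614501953125, 56.89362716674805), 78.44816589355469)
open? ((543.5179443359375, -197.6767578125), (94.734130859375, 138.32247924804688), 77.457275390625)
```

View pics/c1.png

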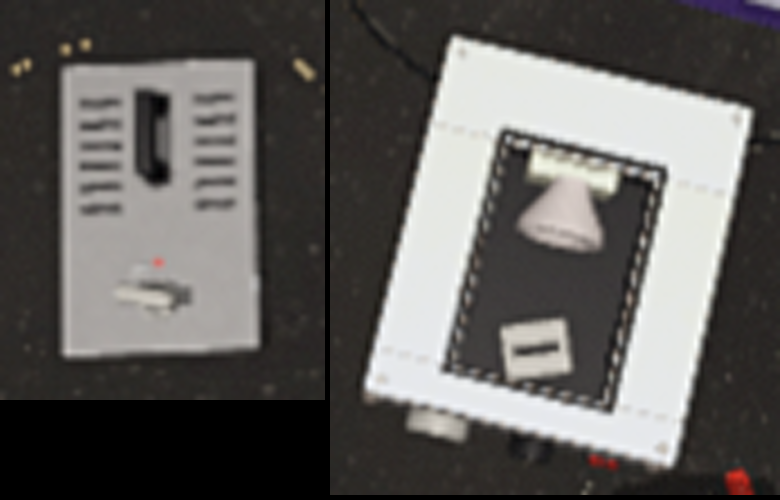

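The crop shows the cover (left): handle (152,138), red dot (158,262), wing (150,294). In the box (right) are the opening, the gasket and the receptacle with its slot at (537,349). Next I refine these measurements.

Run:
```python
from h import *
g=cv2.cvtColor(cv2.imread('pics/top0.png'),cv2.COLOR_BGR2GRAY)
crit=(3,50,.001)
def sub(p): return cv2.cornerSubPix(g,np.array(p,np.float32)[:,None],(3,3),(-1,-1),crit)[:,0]
box=sub([(291.7,158.2),(358.3,173.8),(341.9,253.3),(272.8,235.6)])  # RL,RR,FR,FL
gas=sub([(265+500/4.5,150+130/4.5),(265+665/4.5,150+170/4.5),(265+612/4.5,150+410/4.5),(265+445/4.5,150+370/4.5)])
cov=sub([(147.3,207.7),(185.8,207),(187,264.3),(147.6,266)])
for nm,p,z in(('box',box,.086),('gas',gas,.088),('cov',cov,.015)):
    W=onz('top',p,z)[:,:2]*1000
    print(nm,p.round(1).tolist(),W.round(1).tolist(),'ctr',W.mean(0).round(1),
     'L',[round(np.linalg.norm(W[i]-W[(i+1)%4]),1) for i in range(4)],'yawx',[round(np.degrees(np.arctan2(*(W[a]-W[b])[::-1])),2) for a,b in((0,3),(1,2))],'yawy',[round(np.degrees(np.arctan2(*(W[a]-W[b])[::-1]))-90,2) for a,b in((0,1),(3,2))])
# slot & wing by dark/bright moments
def blob(m,x0,y0):
    c=max(cv2.findContours(m.astype(np.uint8),0,1)[0],key=cv2.contourArea);return c
s=g[224:232,303:320];print(s)
ys,xs=np.mgrid[224:232,303:320]
w=np.clip(150.-s,0,None);W=onz('top',np.c_[xs.ravel(),ys.ravel()],.076)[:,:2]*1000;print('slot?')
sel=(xs>304)&(xs<318)&(ys>224)&(ys<231)
P=W[sel.ravel()];w=w[sel].ravel();m=(P*w[:,None]).sum(0)/w.sum();C=((P-m)*w[:,None]).T@(P-m);e,v=np.linalg.eigh(C);print(m,e,np.degrees(np.arctan2(v[1,1],v[0,1])))
```

```text
Traceback (most recent call last):
cv2.error: OpenCV(4.12.0) :-1: error: (-5:Bad argument) in function 'cornerSubPix'
> Overload resolution failed:
>  - Layout of the output array corners is incompatible with cv::Mat
>  - Expected Ptr<cv::UMat> for argument 'corners'
```

```bash
python3 -m inch '[0.12,-0.14,0,0,0,0.02, 0.3,-0.35,0,0,0,0.04, 0.5,-0.6,0,0,0,0.06, 0.7,-0.85,0,0,0,0.087, 0.7,-0.85,0,0,0,0.087, 0.7,-0.85,0,0,0,0.087, 0.7,-0.85,0,0,0,0.087]' -1
```

```text
time_s: 0.68
eef_pos: [0.3039, -0.3256, 0.2387]
eef_rot: [[0.997, 0.071, -0.001], [0.071, -0.997, 0.002], [-0.0, -0.002, -1.0]]
ft_force: [1.2, -1.5, -0.8]
finger_gap: 1.001
finger_force: 0.0
```

```bash
cat > m.py <<'E'
from h import *
g=cv2.cvtColor(cv2.imread('pics/top0.png'),cv2.COLOR_BGR2GRAY)
def sub(p): return cv2.cornerSubPix(g,np.array(p,np.float32).reshape(-1,1,2).copy(),(3,3),(-1,-1),(3,50,.001))[:,0]
def rep(nm,p,z):
    W=onz('top',p,z)[:,:2]*1000
    print(nm,p.round(1).tolist(),W.round(1).tolist(),'ctr',W.mean(0).round(1),
     'L',[round(float(np.linalg.norm(W[i]-W[(i+1)%4])),1) for i in range(4)],'yawx',[round(float(np.degrees(np.arctan2(*(W[a]-W[b])[::-1]))),2) for a,b in((0,3),(1,2))],'yawy',[round(float(np.degrees(np.arctan2(*(W[a]-W[b])[::-1])))-90,2) for a,b in((0,1),(3,2))])
if __name__=='__main__':
    rep('box',sub([(291.7,158.2),(358.3,173.8),(341.9,253.3),(272.8,235.6)]),.086)
    rep('gas',sub([(265+500/4.5,150+130/4.5),(265+665/4.5,150+170/4.5),(265+612/4.5,150+410/4.5),(265+445/4.5,150+370/4.5)]),.088)
    rep('cov',sub([(147.3,207.7),(185.8,207),(187,264.3),(147.6,266)]),.015)
    s=g[224:232,303:320];print(s)
    ys,xs=np.mgrid[224:232,303:320];sel=((xs>304)&(xs<318)&(ys>225)&(ys<230)).ravel()
    P=onz('top',np.c_[xs.ravel(),ys.ravel()],.076)[sel,:2]*1000;w=np.clip(150.-s.ravel()[sel],0,None)
    m=(P*w[:,None]).sum(0)/w.sum();C=((P-m)*w[:,None]).T@(P-m);e,v=np.linalg.eigh(C);print('slot',m,e/w.sum(),np.degrees(np.arctan2(v[1,1],v[0,1])))
E
python3 m.py
```

```text
box [[292.0, 157.39999389648438], [358.5, 174.10000610351562], [340.6000061035156, 253.3000030517578], [272.20001220703125, 236.60000610351562]] [[672.8, -138.7], [635.3, -304.7], [438.4, -261.5], [474.0, -95.3]] ctr [ 555.1 -200. ] L [170.2, 201.6, 170.0, 203.5] yawx [-12.31, -12.37] yawy [-12.74, -12.09]
gas [[376.1000061035156, 178.89999389648438], [414.1000061035156, 187.60000610351562], [401.0, 241.10000610351562], [364.20001220703125, 231.8000030517578]] [[624.1, -348.1], [604.9, -442.5], [471.8, -408.1], [491.9, -318.5]] ctr [ 548.2 -379.3] L [96.3, 137.5, 91.8, 135.5] yawx [-12.64, -14.51] yawy [-11.44, -12.63]
cov [[147.39999389648438, 207.6999969482422], [185.1999969482422, 206.6999969482422], [186.3000030517578, 263.8999938964844], [147.10000610351562, 265.79998779296875]] [[545.3, 234.1], [551.1, 134.8], [402.7, 123.4], [394.6, 224.3]] ctr [473.4 179.1] L [99.4, 148.8, 101.3, 151.0] yawx [3.7, 4.42] yawy [3.33, 4.57]
[[183 205 205 204 203 203 203 203 203 203 202 202 203 205 141  70  56]
 [156 200 203 203 203 203 204 204 195 180 176 172 174 201 158  85  56]
 [133 197 182 174 168 167 159 156 141 116 107 100 116 195 165  90  57]
 [136 199 154 109  88  83  68  66  60  57  61  66  90 192 166  92  58]
 [126 199 155  91  64  61  78 104 110 113 140 169 174 199 179 105  58]
 [100 197 176 170 174 175 179 184 184 185 193 202 204 206 201 124  59]
 [ 87 196 197 201 204 204 204 205 204 205 204 204 204 206 209 134  63]
 [ 80 184 205 205 204 204 204 204 203 204 204 204 204 206 209 143  73]]
slot [ 500.61818091 -188.46409583] [ 1.70340648 45.39561441] 99.34501991283777
```

```bash
python3 -m inch '[0.16,-0.95,0,0,0,0, 0.32,-0.95,0,0,0,0, 0.5,-0.95,0,0,0,0,  0.5,-0.95,0,0,0,0,  0.5,-0.95,0,0,0,0, 0.5,-0.95,0,0,0,0, 0.5,-0.95,0,0,0,0,0.5,-0.95,0,0,0,0]' -1
```

```text
time_s: 1.35
eef_pos: [0.4132, -0.0804, 0.2389]
eef_rot: [[0.997, 0.074, 0.0], [0.074, -0.997, 0.001], [0.0, -0.001, -1.0]]
ft_force: [-0.5, -0.2, 0.6]
finger_gap: 1.001
finger_force: 0.0
```

Run:
```python
from m import *
o=265-330/4.5
rep('gas',sub([(o+500/4.5,150+130/4.5),(o+665/4.5,150+170/4.5),(o+612/4.5,150+410/4.5),(o+445/4.5,150+370/4.5)]),.088)
im=cv2.imread('pics/top0.png').astype(int)
m=((im[...,2]>im[...,1]+40)&(im[...,2]>120)).astype(np.uint8)[240:256,155:180];ys,xs=np.nonzero(m);print('dot',onz('top',[[xs.mean()+155,ys.mean()+240]],.015)*1000)
ys,xs=np.mgrid[249:258,156:176];s=g[249:258,156:176];print(s)
# handle dark mask
ys,xs=np.nonzero(g[208:240,155:178]<70);print('handle',onz('top',[[xs.min()+155,ys.min()+208],[xs.max()+155,ys.max()+208],[xs.mean()+155,ys.mean()+208]],.049)*1000)
```

```text
gas [[303.20001220703125, 177.6999969482422], [339.6000061035156, 187.3000030517578], [326.79998779296875, 241.60000610351562], [289.1000061035156, 232.1999969482422]] [[621.6, -167.4], [600.2, -257.8], [465.5, -227.8], [485.7, -135.9]] ctr [ 543.3 -197.2] L [92.8, 138.0, 94.1, 139.5] yawx [-13.07, -12.55] yawy [-13.34, -12.4]
dot [[444.35976284 177.19955899  15.        ]]
[[166 164 164 163 164 175 180 174 170 165 165 166 167 168 167 166 167 167
  167 166]
 [166 165 164 162 166 172 170 166 165 160 161 166 161 168 170 169 168 168
  166 166]
 [166 166 158 148 150 157 149 125 125 122 123 133 130 132 152 169 169 169
  168 166]
 [164 165 167 170 168 164 148 120 102  85  84  86 100 107 117 129 130 153
  168 166]
 [165 173 187 191 189 188 183 178 173 168 164 147 122 103  97  99 102 143
  168 168]
 [166 167 177 185 187 192 196 197 198 195 194 190 172 128  89  93  98 143
  170 169]
 [165 165 160 154 156 159 166 183 187 192 198 201 181 124  89 100 105 144
  170 168]
 [166 165 163 160 160 160 167 168 144 141 150 161 149 102 126 157 159 165
  170 168]
 [167 166 167 168 167 166 168 172 165 152 151 171 175 147 156 171 169 169
  170 169]]
handle [[528.28110005 185.90188437  49.        ]
 [483.67306186 147.44644123  49.        ]
 [506.54514307 177.67292719  49.        ]]
```

```bash
python3 -m inch '[0.06,-0.16,0.1,0,0,0, 0.14,-0.32,0.15,0,0,0, 0.22,-0.48,0.2,0,0,0, 0.3,-0.64,0.25,0,0,0, 0.36,-0.8,0.3,0,0,0, 0.454,-1,0.35,0,0,0, 0.454,-1,0.45,0,0,0, 0.454,-1,0.45,0,0,0, 0.454,-1,0.45,0,0,0]' -1
```

```text
time_s: 2.1
eef_pos: [0.5067, 0.1747, 0.1243]
eef_rot: [[0.997, 0.073, -0.003], [0.073, -0.997, -0.001], [-0.003, 0.001, -1.0]]
ft_force: [-0.8, -1.0, -0.3]
finger_gap: 1.004
finger_force: 0.0
```

```bash
python3 -m inch '[0.006,-0.028,0.1,0,0,0, 0.006,-0.028,0.2,0,0,0, 0.006,-0.028,0.28,0,0,0, 0.006,-0.028,0.312,0,0,0, 0.006,-0.028,0.312,0,0,0, 0.006,-0.028,0.312,0,0,0]' -1; python3 -m inch '[0,0,0,0,0,0,0,0,0,0,0,0,0,0,0,0,0,0,0,0,0,0,0,0,0,0,0,0,0,0,0,0,0,0,0,0,0,0,0,0,0,0,0,0,0,0,0,0]' 1
```

```text
time_s: 2.6
eef_pos: [0.5086, 0.1799, 0.0493]
eef_rot: [[0.998, 0.069, 0.0], [0.069, -0.998, -0.0], [0.0, 0.0, -1.0]]
ft_force: [0.3, -0.8, 0.2]
finger_gap: 1.004
finger_force: 0.0
time_s: 3.27
eef_pos: [0.5084, 0.1808, 0.0484]
eef_rot: [[0.998, 0.071, -0.0], [0.071, -0.998, -0.0], [-0.0, 0.0, -1.0]]
ft_force: [0.9, -1.5, 0.2]
finger_gap: 0.444
finger_force: 0.0
```

```bash
python3 -m inch '[0,0,0,0,0,0,0,0,0,0,0,0,0,0,0,0,0,0,0,0,0,0,0,0,0,0,0,0,0,0,0,0,0,0,0,0,0,0,0,0,0,0]' 1;  python3 -m inch '[0,0,-0.05,0,0,0,0,0,-0.12,0,0,0,0,0,-0.24,0,0,0,0,0,-0.38,0,0,0,0,0,-0.5,0,0,0,0,0,-0.5,0,0,0,0,0,-0.5,0,0,0]' 1
python3 - <<'E'
from h import *
A=optics.get_image('scene');B=optics.get_image('top')
cv2.imwrite('pics/t1.png',B)
a=cv2.resize(A[210:340,130:290],None,fx=3,fy=3);b=cv2.resize(B[180:290,110:230],None,fx=3,fy=3)
o=np.zeros((400,800,3),np.uint8);o[:390,:400]=a[:,:400];o[:330,420:780]=b;cv2.imwrite('pics/lift.png',o)
E
```

```text
time_s: 3.85
eef_pos: [0.5084, 0.1808, 0.0484]
eef_rot: [[0.998, 0.07, 0.0], [0.07, -0.998, 0.0], [0.0, -0.0, -1.0]]
ft_force: [0.1, -0.2, -0.9]
finger_gap: 0.108
finger_force: 30.0
time_s: 4.43
eef_pos: [0.509, 0.1809, 0.1746]
eef_rot: [[0.998, 0.07, 0.003], [0.07, -0.998, 0.001], [0.003, -0.0, -1.0]]
ft_force: [-0.8, -0.3, -3.1]
finger_gap: 0.108
finger_force: 30.0
```

View pics/lift.png

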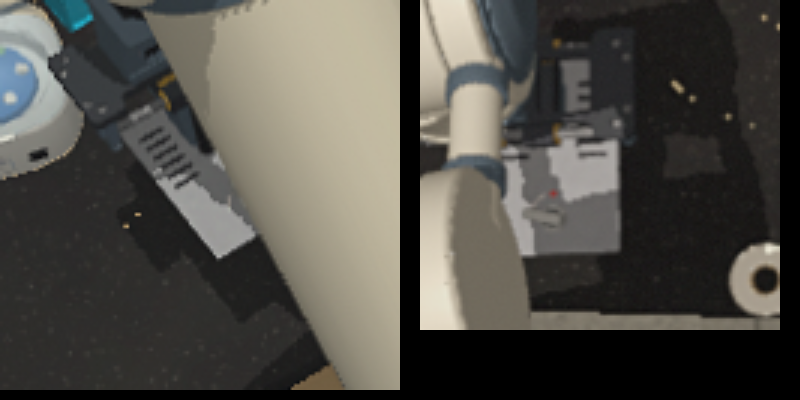

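```bash
python3 -m inch '[0.004,0.04,0,0,0,0, 0.01,0.12,0,0,0,0, 0.02,0.22,0,0,0,0, 0.03,0.33,0,0,0,0, 0.04,0.44,0,0,0,0, 0.05,0.55,0,0,0,0, 0.06,0.66,0,0,0,0, 0.07,0.76,0,0,0,0, 0.07,0.8,0,0,0,0.0]' 1; python3 -m inch '[0.01,0.12,0,0,0,0.01, 0.02,0.23,0,0,0,0.02, 0.03,0.34,0,0,0,0.03, 0.04,0.45,0,0,0,0.045, 0.05,0.56,0,0,0,0.06, 0.06,0.65,0,0,0,0.075, 0.07,0.71,0,0,0,0.085, 0.073,0.74,0,0,0,0.09, 0.073,0.75,0,0,0,0.0916, 0.073,0.75,0,0,0,0.0916, 0.073,0.75,0,0,0,0.0916, 0.073,0.75,0,0,0,0.0916]' 1
python3 - <<'E'
from h import *
o=status.get_obs();B=optics.get_image('top');A=optics.get_image('scene');cv2.imwrite('pics/t2.png',B);cv2.imwrite('pics/s2.png',A)
p,R=o['eef_pos'],o['eef_rot']; print(p,R)
def X(P): # cover pt -> world
    c=np.array(P)/1000-[.0353,0,.0364]; return p+R@(c*[1,-1,-1]).T
print([proj('top',X(c)).round(1).tolist() for c in([75,50,3],[75,-50,3],[-75,-50,3],[-75,50,3])])
print([proj('scene',X(c)).round(1).tolist() for c in([75,50,3],[75,-50,3],[-75,-50,3],[-75,50,3])])
a=cv2.resize(A[140:260,240:370],None,fx=3,fy=3);b=cv2.resize(B[145:270,255:375],None,fx=3.3,fy=3.3)
q=np.zeros((420,800,3),np.uint8);q[:360,:390]=a;q[:b.shape[0],400:400+b.shape[1]]=b;cv2.imwrite('pics/hov.png',q)
E
```

```text
time_s: 5.28
eef_pos: [0.5398, -0.0208, 0.172]
eef_rot: [[0.998, 0.069, -0.002], [0.069, -0.998, -0.0], [-0.002, 0.0, -1.0]]
ft_force: [0.8, -0.5, -3.9]
finger_gap: 0.105
finger_force: 30.0
time_s: 6.28
eef_pos: [0.5711, -0.202, 0.1734]
eef_rot: [[0.977, -0.214, -0.0], [-0.214, -0.977, 0.0], [-0.001, -0.0, -1.0]]
ft_force: [0.3, 0.6, -2.7]
finger_gap: 0.109
finger_force: 30.0
[ 0.57111464 -0.20202506  0.17335476] [[ 9.76853285e-01 -2.13909889e-01 -4.68472423e-04]
 [-2.13909716e-01 -9.76853356e-01  3.93476078e-04]
 [-5.41797283e-04 -2.84157596e-04 -9.99999813e-01]]
[[[302.2, 173.4]], [[343.6, 183.5]], [[329.3, 245.7]], [[287.0, 235.2]]]
[[[285.0, 170.3]], [[317.8, 160.8]], [[341.5, 197.8]], [[307.0, 208.6]]]
```

View pics/hov.png

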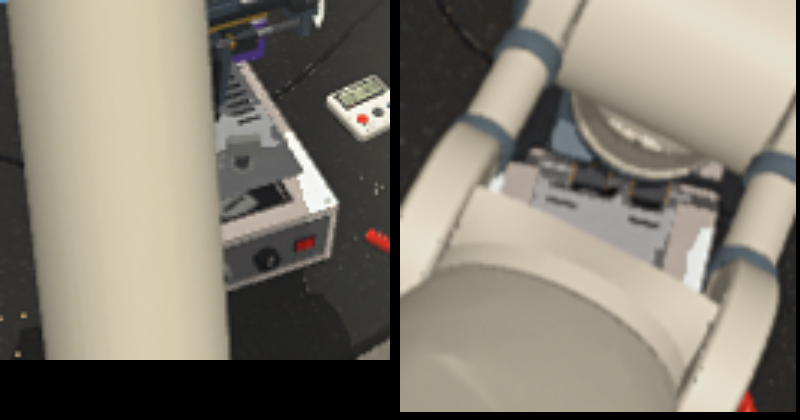

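```bash
python3 -m inch '[0.0015,0.005,0.04,0,0,0,0.0015,0.005,0.09,0,0,0,0.0015,0.005,0.13,0,0,0,0.0015,0.005,0.15,0,0,0,0.0015,0.005,0.15,0,0,0,0.0015,0.005,0.15,0,0,0,0.0015,0.005,0.15,0,0,0]' 1
python3 - <<'E'
from h import *
o=status.get_obs();A=optics.get_image('scene');p,R=o['eef_pos'],o['eef_rot'];print(p,o['ft_force'])
d=R[:2,0];b=np.array([.5484,-.1983]);org=p[:2]-.0353*d;y=-np.degrees(np.arctan2(d[1],d[0]));print(y)
ex=np.array([.9769,-.2139]);ey=np.array([.2139,.9769]);print((org-b)@ex*1000,(org-b)@ey*1000)
cv2.imwrite('pics/s3.png',cv2.resize(A[150:250,290:370],None,fx=6,fy=6,interpolation=cv2.INTER_CUBIC))
E
```

```text
time_s: 6.97
eef_pos: [0.5717, -0.2046, 0.1363]
eef_rot: [[0.976, -0.216, 0.001], [-0.216, -0.976, -0.0], [0.001, 0.0, -1.0]]
ft_force: [0.5, 0.5, -2.4]
finger_gap: 0.105
finger_force: 30.0
[ 0.57170238 -0.204641    0.13627128] [ 0.46400798  0.45436281 -2.44423207]
12.44832878540822
-11.18103676091009 -1.1498390865557113
```

View pics/s3.png

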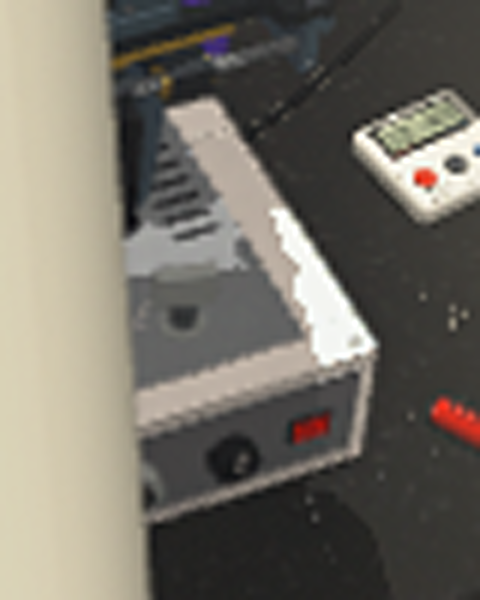

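```bash
python3 -m inch '[-0.003,-0.0025,0.006,0,0,0,-0.003,-0.0025,0.012,0,0,0,-0.003,-0.0025,0.018,0,0,0,-0.003,-0.0025,0.024,0,0,0,-0.003,-0.0025,0.028,0,0,0,-0.003,-0.0025,0.028,0,0,0]' 1;python3 -m inch '[0,0,0.004,0,0,0,0,0,0.008,0,0,0,0,0,0.012,0,0,0,0,0,0.016,0,0,0,0,0,0.018,0,0,0,0,0,0.018,0,0,0,0,0,0.018,0,0,0]' 1
```

```text
time_s: 7.52
eef_pos: [0.5707, -0.2037, 0.1286]
eef_rot: [[0.976, -0.216, -0.0], [-0.216, -0.976, 0.0], [-0.0, -0.0, -1.0]]
ft_force: [-0.3, -1.2, -2.8]
finger_gap: 0.111
finger_force: 30.0
time_s: 8.1
eef_pos: [0.5708, -0.2038, 0.1245]
eef_rot: [[0.976, -0.216, -0.0], [-0.216, -0.976, -0.0], [-0.0, 0.0, -1.0]]
ft_force: [0.1, 0.5, -1.6]
finger_gap: 0.106
finger_force: 30.0
```

```bash
python3 -m inch '[0,0,0.002,0,0,0,0,0,0.004,0,0,0,0,0,0.004,0,0,0,0,0,0.004,0,0,0]' 1;python3 -m inch '[0,0,0.002,0,0,0,0,0,0.003,0,0,0,0,0,0.003,0,0,0,0,0,0.003,0,0,0]' 1
```

```text
time_s: 8.43
eef_pos: [0.5708, -0.2038, 0.1235]
eef_rot: [[0.976, -0.216, 0.0], [-0.216, -0.976, -0.0], [0.0, 0.0, -1.0]]
ft_force: [-1.6, 0.1, 2.2]
finger_gap: 0.107
finger_force: 30.0
time_s: 8.77
eef_pos: [0.5709, -0.2038, 0.1229]
eef_rot: [[0.977, -0.216, 0.0], [-0.216, -0.977, -0.0], [0.0, 0.0, -1.0]]
ft_force: [-2.0, 0.5, 5.0]
finger_gap: 0.107
finger_force: 30.0
```

```bash
python3 -m inch '[0,0,-0.002,0,0,0,0.006,0,-0.002,0,0,0,0.012,0,-0.002,0,0,0,0.018,0,-0.002,0,0,0,0.024,0,-0.002,0,0,0,0.03,0,-0.002,0,0,0,0.034,0,-0.002,0,0,0,0.034,0,-0.002,0,0,0,0.034,0,-0.002,0,0,0]' 1;python3 -m inch '[0.003,0,0,0,0,0,0.006,0,0,0,0,0,0.008,0,0,0,0,0,0.008,0,0,0,0,0,0.008,0,0,0,0,0]' 1
```

```text
time_s: 9.52
eef_pos: [0.5794, -0.2056, 0.1232]
eef_rot: [[0.976, -0.216, 0.001], [-0.216, -0.976, -0.0], [0.001, 0.0, -1.0]]
ft_force: [-0.5, 1.3, 2.0]
finger_gap: 0.111
finger_force: 30.0
time_s: 9.93
eef_pos: [0.5811, -0.206, 0.1232]
eef_rot: [[0.976, -0.216, 0.0], [-0.216, -0.976, -0.0], [0.0, 0.0, -1.0]]
ft_force: [-2.7, 0.7, 2.9]
finger_gap: 0.112
finger_force: 30.0
```

```bash
for i in 1; do python3 -m inch '[0.002,0,0,0,0,0,0.004,0,0,0,0,0,0.004,0,0,0,0,0,0.004,0,0,0,0,0]' 1; done; python3 -m inch '[0.002,0,0,0,0,0,0.004,0,0,0,0,0,0.004,0,0,0,0,0,0.004,0,0,0,0,0]' 1
```

```text
time_s: 10.27
eef_pos: [0.5817, -0.2061, 0.1231]
eef_rot: [[0.976, -0.216, -0.001], [-0.216, -0.976, 0.0], [-0.001, -0.0, -1.0]]
ft_force: [-5.6, 0.5, 3.6]
finger_gap: 0.109
finger_force: 30.0
time_s: 10.6
eef_pos: [0.5818, -0.2061, 0.123]
eef_rot: [[0.977, -0.215, -0.003], [-0.215, -0.977, 0.001], [-0.003, -0.0, -1.0]]
ft_force: [-10.4, 0.5, 7.4]
finger_gap: 0.109
finger_force: 30.0
```

```bash
python3 -m inch '[-0.003,0,-0.001,0,0,0,-0.003,0,-0.001,0,0,0,-0.003,0,-0.001,0,0,0,-0.003,0,-0.001,0,0,0,-0.003,0,-0.001,0,0,0]' 0.3;  python3 -m inch '[0,0,-0.05,0,0,0,0,0,-0.15,0,0,0,0,0,-0.25,0,0,0,0,-0.1,-0.32,0,0,0,0,-0.22,-0.34,0,0,0,0,-0.36,-0.34,0,0,0,0,-0.5,-0.34,0,0,0,0,-0.64,-0.34,0,0,0,0,-0.78,-0.34,0,0,0,0,-0.9,-0.34,0,0,0,0,-0.95,-0.34,0,0,0]' 0.3
python3 - <<'E'
from m import *
B=optics.get_image('top');cv2.imwrite('pics/t3.png',B)
cv2.imwrite('pics/t3c.png',cv2.resize(B[150:260,255:365],None,fx=5.4,fy=5.4,interpolation=cv2.INTER_CUBIC))
E
```

```text
time_s: 11.02
eef_pos: [0.5825, -0.2063, 0.1234]
eef_rot: [[0.976, -0.216, 0.0], [-0.216, -0.976, -0.0], [0.0, 0.0, -1.0]]
ft_force: [-0.3, 0.1, 0.3]
finger_gap: 0.354
finger_force: 0.0
time_s: 11.93
eef_pos: [0.634, 0.0293, 0.2084]
eef_rot: [[0.977, -0.213, 0.0], [-0.213, -0.977, 0.001], [0.0, -0.001, -1.0]]
ft_force: [-0.6, 0.5, 0.4]
finger_gap: 0.348
finger_force: 0.0
```

View pics/t3c.png

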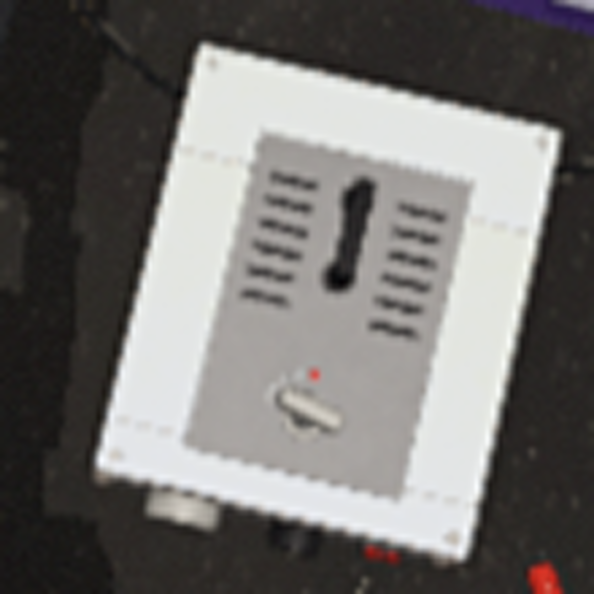

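The cover lies flush and square in the opening, with plate corners at crop (263,133), (473,184), (400,498) and (185,445) and the wing from about (278,395) to (337,420). Next I measure the seating and the wing.

Run:
```python
import m
from m import *
m.g=g=cv2.cvtColor(cv2.imread('pics/t3.png'),cv2.COLOR_BGR2GRAY)
f=lambda a,b:(255+a/5.4-.4,150+b/5.4-.4)
rep('cov',sub([f(263,133),f(473,184),f(400,498),f(185,445)]),.090)
rep('box',sub([f(200,42),f(562,130),f(470,560),f(98,470)]),.086)
m=(g>188).astype(np.uint8);m[:, :302]=0;m[:,322:]=0;m[:219]=0;m[232:]=0
c=max(cv2.findContours(m,0,1)[0],key=cv2.contourArea)
ys,xs=np.nonzero(cv2.drawContours(np.zeros_like(m),[c],-1,1,-1));P=onz('top',np.c_[xs,ys],.127)[:,:2]*1000
mm=P.mean(0);e,v=np.linalg.eigh(np.cov(P.T));print('wing',len(P),mm,e,np.degrees(np.arctan2(v[1,1],v[0,1])))
print(g[217:234,302:322])
o=status.get_obs();print(o['eef_pos'],o['joint_pos'])
```

```text
cov [[302.79998779296875, 174.1999969482422], [342.29998779296875, 183.60000610351562], [328.70001220703125, 242.1999969482422], [288.1000061035156, 231.5]] [[629.9, -166.2], [609.3, -263.9], [464.1, -232.0], [487.2, -133.3]] ctr [ 547.6 -198.9] L [99.8, 148.6, 101.4, 146.4] yawx [-12.99, -12.38] yawy [-11.93, -13.19]
box [[292.0, 157.39999389648438], [358.5, 174.10000610351562], [340.6000061035156, 253.1999969482422], [272.20001220703125, 236.60000610351562]] [[672.8, -138.7], [635.3, -304.7], [438.6, -261.6], [473.9, -95.3]] ctr [ 555.2 -200.1] L [170.2, 201.4, 169.9, 203.5] yawx [-12.3, -12.36] yawy [-12.72, -11.99]
wing 18 [ 499.04838516 -190.03067687] [ 1.34454931 51.3472474 ] 64.76739911570621
[[164 163 164 164 162 161 161 161 163 164 163 162 162 162 163 164 163 162
  160 161]
 [165 163 163 162 162 162 159 163 174 166 144 140 158 162 163 164 164 162
  162 163]
 [165 163 162 162 163 172 157 171 183 169 138 121 158 162 162 164 165 164
  163 165]
 [166 163 161 163 169 179 162 167 172 165 157 154 162 162 163 163 163 164
  165 165]
 [165 164 166 184 173 165 158 148 158 159 161 163 1
[... 488 characters left out ...]
  99  87 100 134 166 192 202 203 190 161 161
  163 163]
 [165 165 164 165 164 156 177 124  83  88  92 113 137 168 193 189 157 160
  164 163]
 [166 164 164 165 163 156 173 170 145 141 156 166 121 111 138 151 155 163
  163 163]
 [164 163 165 165 164 163 162 163 169 171 169 168 151 142 142 150 162 165
  164 164]
 [165 164 165 164 164 165 162 154 166 170 165 157 163 165 164 165 165 165
  164 164]
 [164 164 165 165 165 164 164 162 163 165 164 165 165 165 164 165 166 164
  165 165]
 [163 164 164 164 165 164 164 164 164 166 165 165 165 164 163 164 164 166
  165 165]]
[0.63415261 0.02981098 0.20837911] [-4.75415666e-02  5.35837020e-01  1.35764121e+00  1.01237856e-03
  1.24767655e+00  1.73721696e+00]
```

```bash
python3 -m inch '[-0.03,0.08,0,0,0,-0.035,-0.07,0.18,0,0,0,-0.07,-0.11,0.29,0,0,0,-0.11,-0.15,0.41,0,0,0,-0.15,-0.19,0.53,0,0,0,-0.19,-0.22,0.65,0,0,0,-0.23,-0.26,0.75,0,0,0,-0.27,-0.3,0.85,0,0,0,-0.31,-0.337,0.969,0,0,0,-0.35,-0.337,0.969,0.05,0,0,-0.39,-0.337,0.969,0.1,0,0,-0.428,-0.337,0.969,0.15,0,0,-0.428]' 0.3;  python3 -m inch '[0,0,0.03,0,0,0,0,0,0.03,0,0,0,0,0,0.03,0,0,0,0,0,0.03,0,0,0]' 0.3
python3 - <<'E'
from h import *
o=status.get_obs();p,R=o['eef_pos'],o['eef_rot'];print(np.degrees(np.arctan2(R[1,0],R[0,0])));d=np.array([.5003,-.1889,.130])-p;print((R.T@d/.25).round(4))
E
```

```text
time_s: 12.98
eef_pos: [0.4985, -0.1941, 0.1707]
eef_rot: [[0.423, 0.906, 0.001], [0.906, -0.423, -0.001], [-0.0, 0.001, -1.0]]
ft_force: [0.4, 0.3, -0.1]
finger_gap: 0.351
finger_force: 0.0
time_s: 13.32
eef_pos: [0.4993, -0.193, 0.164]
eef_rot: [[0.43, 0.903, 0.001], [0.903, -0.43, -0.0], [-0.0, 0.001, -1.0]]
ft_force: [-0.3, 0.0, -0.4]
finger_gap: 0.35
finger_force: 0.0
64.54466416120721
[ 0.0165 -0.0035  0.1359]
```

Aligned; now I go down and close on the wing.

```bash
python3 -m inch '[0.0155,-0.003,0.03,0,0,0,0.0155,-0.003,0.07,0,0,0,0.0155,-0.003,0.11,0,0,0,0.0155,-0.003,0.136,0,0,0,0.0155,-0.003,0.136,0,0,0,0.0155,-0.003,0.136,0,0,0]' 0.3;  python3 -m inch '[0,0,0,0,0,0,0,0,0,0,0,0,0,0,0,0,0,0,0,0,0,0,0,0,0,0,0,0,0,0,0,0,0,0,0,0]' 1
```

```text
time_s: 13.82
eef_pos: [0.4997, -0.1888, 0.1288]
eef_rot: [[0.429, 0.903, -0.001], [0.903, -0.429, 0.001], [0.0, -0.001, -1.0]]
ft_force: [0.3, -0.5, 0.3]
finger_gap: 0.349
finger_force: 0.0
time_s: 14.32
eef_pos: [0.5001, -0.189, 0.1296]
eef_rot: [[0.429, 0.903, 0.0], [0.903, -0.429, -0.0], [0.0, 0.0, -1.0]]
ft_force: [0.1, -0.2, 1.2]
finger_gap: 0.098
finger_force: 30.0
```

```bash
python3 -m inch '[0,0,0,0,0,-0.03,0,0,0,0,0,-0.06,0,0,0,0,0,-0.09,0,0,0,0,0,-0.12,0,0,0,0,0,-0.15,0,0,0,0,0,-0.18,0,0,0,0,0,-0.193,0,0,0,0,0,-0.193,0,0,0,0,0,-0.193]' 1;  python3 -c "
from h import *
o=status.get_obs();R=o['eef_rot'];print(np.degrees(np.arctan2(R[1,0],R[0,0])),o['eef_pos'],o['wrist_torque'])"
python3 -m inch '[0,0,0.003,0,0,0,0,0,0.006,0,0,0,0,0,0.009,0,0,0,0,0,0.012,0,0,0,0,0,0.012,0,0,0,0,0,0.012,0,0,0]' 1
```

```text
time_s: 15.07
eef_pos: [0.5001, -0.189, 0.1295]
eef_rot: [[-0.16, 0.987, 0.0], [0.987, 0.16, -0.0], [-0.0, 0.0, -1.0]]
ft_force: [-0.1, 0.1, 0.9]
finger_gap: 0.098
finger_force: 30.0
99.23299823175009 [ 0.50011519 -0.18898398  0.12952505] [-0.02066344 -0.16005168  0.01153261]
time_s: 15.57
eef_pos: [0.5, -0.189, 0.1264]
eef_rot: [[-0.162, 0.987, 0.0], [0.987, 0.162, -0.0], [-0.0, 0.0, -1.0]]
ft_force: [0.8, -0.2, 2.8]
finger_gap: 0.098
finger_force: 30.0
```

```bash
python3 -m inch '[0,0,0.003,0,0,0,0,0,0.006,0,0,0,0,0,0.009,0,0,0,0,0,0.012,0,0,0,0,0,0.012,0,0,0,0,0,0.012,0,0,0]' 1;python3 -m inch '[0,0,0.003,0,0,0,0,0,0.006,0,0,0,0,0,0.009,0,0,0,0,0,0.01,0,0,0,0,0,0.01,0,0,0,0,0,0.01,0,0,0]' 1
```

```text
time_s: 16.07
eef_pos: [0.5, -0.1889, 0.1234]
eef_rot: [[-0.162, 0.987, 0.0], [0.987, 0.162, 0.0], [0.0, 0.0, -1.0]]
ft_force: [0.7, -0.3, 5.0]
finger_gap: 0.098
finger_force: 30.0
time_s: 16.57
eef_pos: [0.5001, -0.189, 0.121]
eef_rot: [[-0.162, 0.987, 0.0], [0.987, 0.162, -0.0], [-0.0, 0.0, -1.0]]
ft_force: [0.4, -0.8, 6.4]
finger_gap: 0.098
finger_force: 30.0
```

```bash
python3 -m inch '[0,0,0.003,0,0,0,0,0,0.006,0,0,0,0,0,0.009,0,0,0,0,0,0.012,0,0,0,0,0,0.012,0,0,0,0,0,0.012,0,0,0]' 1;python3 -m inch '[0,0,0.003,0,0,0,0,0,0.006,0,0,0,0,0,0.009,0,0,0,0,0,0.009,0,0,0,0,0,0.009,0,0,0]' 1
```

```text
time_s: 17.07
eef_pos: [0.5001, -0.189, 0.118]
eef_rot: [[-0.162, 0.987, 0.0], [0.987, 0.162, -0.0], [-0.0, 0.0, -1.0]]
ft_force: [0.1, -0.0, 6.2]
finger_gap: 0.094
finger_force: 30.0
time_s: 17.48
eef_pos: [0.5002, -0.1891, 0.1159]
eef_rot: [[-0.162, 0.987, 0.001], [0.987, 0.162, -0.0], [-0.0, 0.0, -1.0]]
ft_force: [0.1, -0.5, 7.6]
finger_gap: 0.096
finger_force: 30.0
```

```bash
python3 -m inch '[0,0,0.001,0,0,0.02,0,0,0.001,0,0,0.04,0,0,0.001,0,0,0.06,0,0,0.001,0,0,0.08,0,0,0.001,0,0,0.08,0,0,0.001,0,0,0.08]' 1;python3 -c "
from h import *
o=status.get_obs();R=o['eef_rot'];print(np.degrees(np.arctan2(R[1,0],R[0,0])),o['eef_pos'],o['wrist_torque'])"
```

```text
time_s: 17.98
eef_pos: [0.5002, -0.189, 0.1157]
eef_rot: [[0.089, 0.996, 0.001], [0.996, -0.089, -0.0], [-0.0, 0.001, -1.0]]
ft_force: [0.5, -0.6, 8.3]
finger_gap: 0.099
finger_force: 30.0
84.8972874196402 [ 0.50019025 -0.18904402  0.11568878] [-0.00963395 -0.14054751  0.00237107]
```

```bash
python3 -m inch '[0,0,0,0,0,0.035,0,0,0,0,0,0.07,0,0,0,0,0,0.105,0,0,0,0,0,0.14,0,0,0,0,0,0.175,0,0,0,0,0,0.21,0,0,0,0,0,0.245,0,0,0,0,0,0.28,0,0,0,0,0,0.315,0,0,0,0,0,0.35,0,0,0,0,0,0.375,0,0,0,0,0,0.375]' 1;python3 -c "
from h import *
o=status.get_obs();R=o['eef_rot'];print(np.degrees(np.arctan2(R[1,0],R[0,0])),o['eef_pos'],o['wrist_torque'])"
```

```text
time_s: 18.98
eef_pos: [0.5001, -0.189, 0.1156]
eef_rot: [[0.956, 0.294, 0.0], [0.294, -0.956, -0.0], [0.0, 0.0, -1.0]]
ft_force: [-1.1, 0.1, 8.1]
finger_gap: 0.098
finger_force: 30.0
17.097850534649496 [ 0.50011539 -0.18899477  0.11564765] [-0.02424371  0.04331213 -0.00569149]
```

```bash
cat > s.py <<'E'
from h import *
o=status.get_obs();R=o['eef_rot'];print('yaw',np.degrees(np.arctan2(R[1,0],R[0,0])).round(2),o['eef_pos'].round(4),o['wrist_torque'].round(3),o['ft_force'].round(1))
E
python3 -m inch '[0,0,0,0,0,0.02,0,0,0,0,0,0.04,0,0,0,0,0,0.045,0,0,0,0,0,0.045]' 1 >/dev/null;python3 s.py
python3 -m inch '[0,0,0,0,0,0.006,0,0,0,0,0,0.012,0,0,0,0,0,0.012]' 1 >/dev/null;python3 s.py
python3 -m inch '[0,0,0,0,0,0.006,0,0,0,0,0,0.012,0,0,0,0,0,0.012]' 1 >/dev/null;python3 s.py
```

```text
yaw 9.24 [ 0.5001 -0.189   0.1156] [ 0.053 -0.034 -0.001] [0.1 0.5 8.4]
yaw 7.1 [ 0.5001 -0.189   0.1156] [ 0.12   0.028 -0.03 ] [-0.7  0.7  8.3]
yaw 4.94 [ 0.5001 -0.1889  0.1156] [ 0.156  0.054 -0.062] [-0.3 -0.3  8.7]
```

```bash
python3 -m inch '[0,0,-0.003,0,0,-0.003,0,0,-0.006,0,0,-0.003,0,0,-0.009,0,0,-0.003,0,0,-0.012,0,0,-0.003,0,0,-0.012,0,0,-0.003]' 1 >/dev/null;python3 s.py
python3 -m inch '[0,0,-0.002,0,0,0,0,0,-0.004,0,0,0,0,0,-0.004,0,0,0]' 1 >/dev/null;python3 s.py
```

```text
yaw 5.55 [ 0.5    -0.1889  0.1186] [0.165 0.002 0.059] [-1.2  0.9  7.3]
yaw 5.55 [ 0.5    -0.1889  0.1196] [ 0.161  0.098 -0.014] [0.5 0.4 6.7]
```

```bash
python3 -m inch '[0,0,-0.002,0,0,0,0,0,-0.003,0,0,0,0,0,-0.003,0,0,0]' 1 >/dev/null;python3 s.py
python3 -m inch '[0,0,-0.002,0,0,0,0,0,-0.003,0,0,0,0,0,-0.003,0,0,0]' 1 >/dev/null;python3 s.py
```

```text
yaw 5.55 [ 0.5    -0.1889  0.1203] [ 0.129 -0.003 -0.018] [-0.7 -0.6  6.4]
yaw 5.55 [ 0.4997 -0.1888  0.1207] [ 0.031 -0.037  0.005] [ 0.5  1.4 -0.7]
```

```bash
python3 -m inch '[0,0,0.001,0,0,0,0,0,0.001,0,0,0,0,0,0.001,0,0,0,0,0,0.001,0,0,0,0,0,0.001,0,0,0]' 0.3;python3 -m inch '[0,0,-0.04,0,0,0,0,0,-0.12,0,0,0,0,0,-0.24,0,0,0,0,-0.1,-0.34,0,0,0,0,-0.24,-0.34,0,0,0,0,-0.4,-0.34,0,0,0,0,-0.56,-0.34,0,0,0,0,-0.72,-0.34,0,0,0,0,-0.88,-0.34,0,0,0,0,-1,-0.34,0,0,0,0,-1,-0.34,0,0,0,0,-1,-0.34,0,0,0]' 0.3
python3 - <<'E'
from h import *
B=optics.get_image('top');cv2.imwrite('pics/t4.png',B);A=optics.get_image('scene');cv2.imwrite('pics/s4.png',A)
a=cv2.resize(B[150:260,255:365],None,fx=3.6,fy=3.6,interpolation=cv2.INTER_CUBIC)
b=cv2.resize(A[150:250,260:370],None,fx=3.6,fy=3.6,interpolation=cv2.INTER_CUBIC)
q=np.zeros((400,800,3),np.uint8);q[:a.shape[0],:396]=a;q[:b.shape[0],400:796]=b;cv2.imwrite('pics/fin.png',q)
E
```

```text
time_s: 21.4
eef_pos: [0.5, -0.189, 0.1207]
eef_rot: [[0.995, 0.097, 0.0], [0.097, -0.995, -0.0], [0.0, 0.0, -1.0]]
ft_force: [-0.3, 0.2, -0.4]
finger_gap: 0.349
finger_force: 0.0
time_s: 22.4
eef_pos: [0.4756, 0.0613, 0.2064]
eef_rot: [[0.995, 0.1, 0.001], [0.1, -0.995, 0.0], [0.001, 0.0, -1.0]]
ft_force: [1.4, -0.1, 0.4]
finger_gap: 0.35
finger_force: 0.0
```

View pics/fin.png

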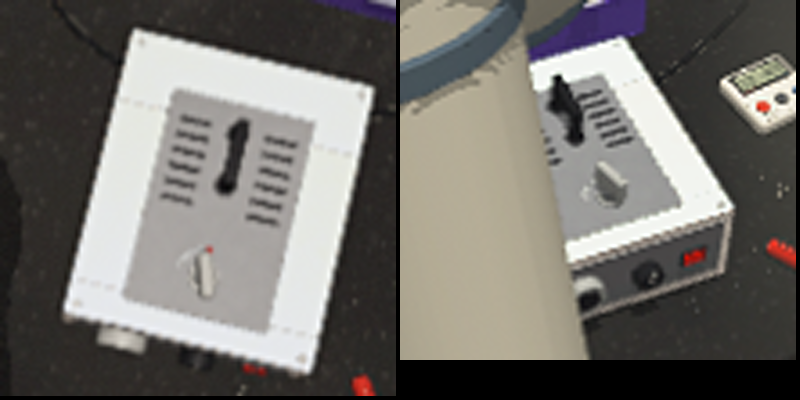

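The wing at (203,272) now points at the red dot (209,249) and sits low. The cover is flush. I check that it is still home, then hand in.

Run:
```python
import m
from m import *
m.g=cv2.cvtColor(cv2.imread('pics/t4.png'),cv2.COLOR_BGR2GRAY)
f=lambda a,b:(255+a/5.4-.4,150+b/5.4-.4)
rep('cov',sub([f(263,133),f(473,184),f(400,498),f(185,445)]),.089)
r.sign_off();print(status.get_obs()['time_s'])
```

```text
cov [[302.70001220703125, 174.39999389648438], [342.20001220703125, 183.6999969482422], [328.79998779296875, 242.10000610351562], [288.1000061035156, 231.60000610351562]] [[629.6, -166.1], [609.2, -263.9], [464.4, -232.5], [487.1, -133.4]] ctr [ 547.6 -199. ] L [99.9, 148.2, 101.6, 146.3] yawx [-12.91, -12.24] yawy [-11.83, -12.92]
the job is handed in; nothing more can be done
the job is handed in; nothing more can be done
```

The cover is back on and slid forward to its stop, the stud is locked in its notch and stayed so when I let go, and I handed the job in at about 22 s of the 72 s allowed.

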